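Widen the glass blank's bay on the notched rack

TASK

On the lens grinder's notched wooden rack, one end bay holds the flat glass blank and the other a knobbed metal lap. Give the glass more room: take the metal stop next to the glass by its upright tab, lift it out of its notch, shift it one notch towards the middle of the rack and let it drop fully home in that next notch. Leave the other stop in its notch and the glass lying in its bay.

Things in the scene. Friction and masses are not known exactly. Their poses are not given: they have to be found in the camera images.
- rack: Light wooden rack fixed to the bench, 120 (x) by 312 mm (y); origin at the centre of its underside. Two toothed rails run along y at x = -48 and +48 mm (14 mm thick); notch pairs at y = -72, -36, 0, 36, 72 mm, 20 mm wide, floors at z = 30, pointed teeth up to z = 50 mm, bed top at z = 10 mm. End bays beyond the stops: one holds the glass, the other a metal lap (top at z = 46 mm), varying.
- stop_a: Loose aluminium stop, about 200 g, in the notches at rack y = +72 mm, axes as the rack's. Origin: centre of its underside, 14 mm above the rack's underside when home. Panel 74 (x) by 16 mm (y), z 0 to 16, hangs between the rails; crossbar 120 by 16 mm, z 16 to 30, lies in the notches; upright grip tab 30 (x) by 14 mm (y), z 30 to 96. Raised 20 mm, the crossbar clears the teeth.
- stop_b: The same kind of stop, hung at the start in the notches at rack y = -72 mm. Same shape, origin and axes as stop_a.
- blank: Flat round glass blank, pale and plain, no knob, 60 mm across and 14 mm high, origin at the centre of its underside, lying loose on the rack's bed in one end bay (rack y about +114 or -114 mm). The stop beside it is the one to move.
Things that resemble listed ones, but are neither listed nor needed, are in the scene too. What is shaped like the stop_a but green or purple is not meant. What is shaped like the stop_b but pink is not meant.

How it is judged:
By the outcome, as a careful person would: the job done as asked, in the order asked, and still so for the second after the job is handed in, with the robot touching nothing.
It also fails if it takes over 32 s, if anything falls off the work surface, if the arm or the gripper's body presses on something with over 40 N, if the wrist force passes 120 N, or if a joint passes its speed limit or range.

ROBOT

A 6-joint arm with a two-finger parallel gripper is mounted at the origin on the work surface. World frame = base frame: x ahead of the robot, y to its left, z up, the work surface at z = 0. Lengths are in m, angles in rad, forces in N, time in s.
With the tool pointing down it reaches from about 0.425 to 1.125 m from the base axis. Payload 14.9 kg.
Tool frame: the origin (TCP) lies midway between the tips of the shut fingers; the grasp point (between the pads) lies 19 mm behind it; z points along the fingers, y is the line along which they close (so a half turn about z gives the same grasp; the last joint's range is limited). The gripper opens to 91 mm and grips with 3 to 60 N. Pads are 32 mm wide; open, the fingers measure 118 mm over their backs; the gripper's body (76 mm by 178 mm) begins 60 mm behind the grasp point.
Start: joints at [1.311, 0.379, 1.734, -0, 1.028, -0.033], TCP at [0.157, 0.682, 0.214] pointing down, gripper open.
Joint ranges: [-2.77, 2.77], [-0.74, 2.19], [0, 2.66], [-1.06, 4.2], [0.31, 2.87], [-3.08, 3.08]. Speed limits (rad/s): [1.89, 1.89, 2.39, 3.14, 3.14, 3.14].

INTERFACE

Orientations are given as a unit quaternion [w, x, y, z].
In Python, from bench import arm gives the robot as it stands.
- The arm moves only by the tool servo_tool, never from a script. Its argument "motion" is a list of rows, each a list of 5 numbers: the shift along the tool's x, y, z in units of 20 cm (1.0 is 20 cm), then the turn about the tool's z in units of 180 degrees (1.0 is 180 degrees), then the opening, from -1 (shut) to 1 (fully open). A call has 1 to 8 rows; each row is the pose to reach, as a shift and turn from the pose commanded when the call began, along the tool's axes at that moment, turning the shorter way round; what a row does not reach only later rows make up. A row lasts 1/12 s, in which the tool goes at most 41.7 mm and 7.16 degrees, less where a joint would pass 70% of its speed; a pose out of reach is approached as far as the arm can. A call with a number of a shift or a turn outside -1 to 1 is refused whole. A call with a gripper value outside its range is refused whole. The fingers move at their own pace and stop on an object; "newtons" is the grip in N (left out, the last holds). Time passes only in rows, so rows that repeat a pose let the fingers close. It gives the time, the measured TCP pose, the force, the opening and the grip force at its end, in the units of the state.
- arm.get_obs(): the state, without advancing time (a new reading comes with each control period).
- arm.camera(name): name is "scene" or "top" or "wrist"; returns a dict with "color" (384x512x3 uint8, blue, green, red), "depth" (384x512 float32, m along the optical axis (not along the pixel's ray), 0 where there is no reading), "intrinsics" (3x3 intrinsics, pixels), "rvec" (rotation vector, rad) and "tvec" (3), from world to camera coordinates, as OpenCV has them. Camera axes: x right, y down, z forward; pixel columns grow to the right and rows downward; lengths in m; the calibration is good to about 2 mm. A picture is of the moment at which its call begins.
- arm.hand_in(): hands the job in; it is judged then, once.
Trained networks look in a picture, given as the dict that the camera call returned (one of the last four; its "shot" number tells which), for a name from the list of things; names that differ only in an ending like _2 or _b are one class to them, and where a whole thing is asked for, a point or a joint stands for the part that bears it (a point fixed in the world has none). Each returns a list of dicts, best first, with "conf" (0 to 1); they miss things now and then, are a little off and sometimes report something else, mostly with a low value. They report only what shows in the picture. A call takes as long as a camera call. They do not tell look-alikes from the thing itself.
- arm.look_for(label, picture): "at" ([row, column] in pixels, amid what is visible of it).
- arm.trace(label, picture): "mask" (384x512 bool, what is visible of it) and "at" ([row, column] in pixels, amid what is visible of it).
The state is a dict: "clock": time; "joint_positions": joint angles; "qd": joint speeds; "effort": joint torques, N m; "ee_pos": TCP position; "eef_rot": TCP orientation; "ft_force": force on the tool from outside, world axes, zero at the start; "torque": the same for the moment, N m; "finger_gap": finger opening in m; "grip_force": force on a finger pad.
Only numpy, scipy, OpenCV 4.12 (cv2) and the standard library are available. Lean on these libraries where they do the work, as an engineer would, in place of code of your own. Each camera call takes 0.05 s, during which the arm holds its last target. There are 200 camera calls.

## Working session

There is one attempt and no reset: what is moved stays moved. The work goes in short steps, Python scripts to look and compute and a tool call to move; the robot and the scene stay as the last step left them, time stands still between calls to the robot, and variables do not carry over. Pictures are saved under pics/ and viewed, at most 10 in all, crops included, and the job is handed in when it is done.

Besides the shell and the picture viewer there is one more tool, called by a JSON object that holds its "op" and its "data". servo_tool: Moves the arm, as the interface text tells. Shifts and turns lie within -1 to 1; 1 stands for 20 cm of shift or 180 degrees of turn. Its arguments: {"type":"object","properties":{"motion":{"type":"array"},"newtons":{"type":"number"}},"required":["motion"]}

```bash
mkdir -p pics
cat > h.py <<'E'
import numpy as np,cv2
from bench import arm
def cloud(p):
    K=np.array(p["intrinsics"]);d=p["depth"];R=cv2.Rodrigues(np.array(p["rvec"],float))[0];t=np.array(p["tvec"]).ravel()
    v,u=np.indices(d.shape)
    c=np.stack([(u-K[0,2])/K[0,0]*d,(v-K[1,2])/K[1,1]*d,d],-1)
    return (c-t)@R
E
python3 - <<'E'
from h import *
o=arm.get_obs();print(o["clock"],o["ee_pos"],o["eef_rot"],o["finger_gap"])
ims=[]
for n in["scene","top"]:
    p=arm.camera(n);ims.append(p["color"]);W=cloud(p)
    for l in["rack","stop_a","blank"]:
        for r in arm.trace(l,p):
            if r["conf"]<.2: continue
            m=r["mask"]&(p["depth"]>0);print(n,l,round(r["conf"],2),np.round(r["at"]),np.median(W[m],0).round(3),np.percentile(W[m][:,2],98).round(3))
    cv2.imwrite(f"pics/{n}.png",p["color"])
E
```

```text
0.0 [0.15731187 0.68170209 0.21332216] [-6.86814445e-05  1.13142785e-01  9.93578608e-01 -5.05193034e-04] 0.09112232558701001
scene rack 0.66 [202. 247.] [0.594 0.048 0.02 ] 0.048
scene stop_a 0.95 [198. 378.] [0.734 0.248 0.03 ] 0.097
scene stop_a 0.83 [166. 281.] [0.586 0.121 0.045] 0.111
scene stop_a 0.69 [157. 167.] [ 0.408 -0.048  0.04 ] 0.098
scene stop_a 0.56 [204. 219.] [ 0.592 -0.022  0.045] 0.111
scene blank 0.93 [224. 199.] [ 0.583 -0.061  0.024] 0.027
top rack 0.63 [179. 261.] [0.577 0.056 0.012] 0.049
top stop_a 0.88 [175. 293.] [ 0.569 -0.014  0.045] 0.111
top stop_a 0.76 [264. 181.] [0.407 0.189 0.031] 0.098
top stop_a 0.69 [269. 309.] [ 0.395 -0.039  0.03 ] 0.097
top stop_a 0.67 [174. 222.] [0.572 0.126 0.045] 0.111
top stop_a 0.57 [107. 167.] [0.721 0.246 0.032] 0.098
top blank 0.62 [179. 314.] [ 0.579 -0.058  0.024] 0.026
```

View pics/scene.png

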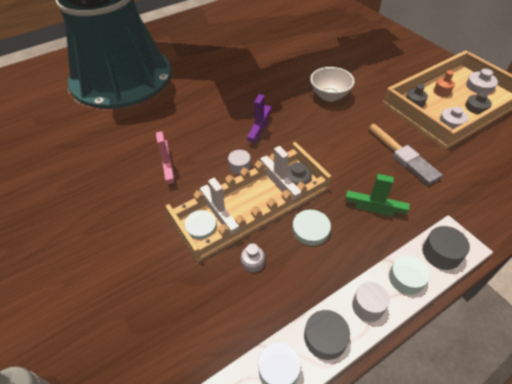

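View pics/top.png

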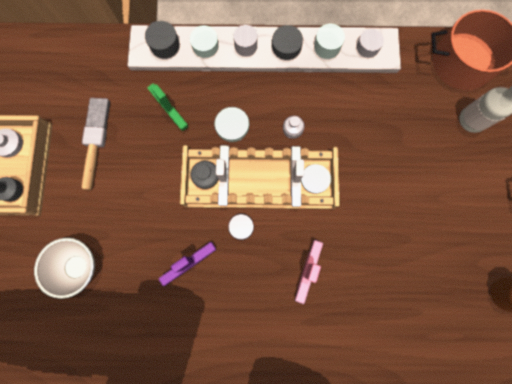

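The top view shows the rack at (179,261), with the plain pale glass in its right bay at (179,316) and the dark knobbed lap in its left bay at (175,204).

Things that could be taken for the stop (top view):
- grey stop by the glass (175,296): the one I choose
- grey stop by the lap (175,223)
- green (107,167)
- purple (264,187)
- pink (270,310)

Next I check this choice in a close crop and measure it.

Run:
```python
from h import *
p=arm.camera("top");W=cloud(p)
s=arm.camera("scene");S=cloud(s)
a=cv2.resize(p["color"][135:220,170:350],None,fx=4,fy=4,interpolation=2);b=cv2.resize(s["color"][140:260,160:340],None,fx=4,fy=4,interpolation=2)
cv2.imwrite("pics/crop.png",cv2.resize(np.vstack([a,b]),(500,570)))
for n,w in(("top",W),("scene",S)):
    q=w.reshape(-1,3);q=q[(abs(q[:,0]-.58)<.1)&(q[:,1]>-.15)&(q[:,1]<.25)&np.isfinite(q).all(1)]
    for lo,hi in((.1,.12),(.040,.0465),(.02,.03),(.05,.1)):
        for nm,yr in(("glass",(-.06,.03)),("lap",(.09,.14))):
            m=(q[:,2]>lo)&(q[:,2]<hi)&(q[:,1]>yr[0])&(q[:,1]<yr[1])
            if m.sum()>5:
                x=q[m];r=cv2.minAreaRect(x[:,:2].astype(np.float32)*1000);print(n,lo,nm,m.sum(),x.mean(0).round(4),np.round(r[0],1),np.round(r[1],1),round(r[2],1),np.median(x[:,2]).round(4))
    m=(q[:,2]>.008)&(q[:,2]<.055);r=cv2.minAreaRect(q[m][:,:2].astype(np.float32)*1000);print(n,"rack",r)
print("px size mm",1000*np.linalg.norm(W[175,296]-W[175,297]))
```

```text
top 0.1 glass 133 [ 0.5796 -0.0157  0.1095] [579.8 -15.8] [29.8 12.9] 0.3 0.1096
top 0.1 lap 139 [0.5795 0.1281 0.1095] [580.  128.6] [14.1 29.7] 89.4 0.1097
top 0.04 glass 476 [ 0.5759 -0.0153  0.0439] [581.  -15.8] [119.3  51.5] 0.2 0.044
top 0.04 lap 425 [0.5768 0.1248 0.044 ] [580.5 121.1] [ 37.6 120.6] 90.0 0.044
top 0.02 glass 595 [ 0.5845 -0.0325  0.025 ] [603.  -15.2] [153.9  89.1] 0.2 0.0244
top 0.02 lap 147 [0.5532 0.1044 0.0275] [579.3 115.4] [198.7  49.2] 0.4 0.0287
top 0.05 glass 96 [ 0.5737 -0.0115  0.0713] [581.2 -15.5] [109.3  37.8] 1.0 0.0725
top 0.05 lap 87 [0.5726 0.1236 0.0744] [582.6 121.5] [ 25.8 103.6] 89.1 0.0771
top rack ((579.9666137695312, 56.5135498046875), (312.20233154296875, 199.91482543945312), 89.99675750732422)
scene 0.1 glass 142 [ 0.5822 -0.0188  0.1084] [580.  -17.7] [14.7 30. ] 89.9 0.1097
scene 0.1 lap 128 [0.5821 0.1251 0.108 ] [580.3 126.3] [13.2 32.1] 88.6 0.1094
scene 0.04 glass 446 [ 0.5928 -0.019   0.0439] [579.4  -6.4] [120.7  73.4] 0.3 0.0441
scene 0.04 lap 403 [0.5851 0.123  0.0439] [578.7 119.9] [ 39.6 121.4] 90.0 0.0441
scene 0.02 glass 613 [ 0.5864 -0.0351  0.025 ] [601.6 -15.9] [ 89.6 155. ] 89.4 0.0246
scene 0.02 lap 217 [0.5726 0.1088 0.0255] [580.3 114.2] [197.7  47.6] 0.0 0.0258
scene 0.05 glass 226 [ 0.5875 -0.0207  0.0739] [585.7 -32. ] [114.3  35.5] 20.4 0.0738
scene 0.05 lap 250 [0.584  0.1224 0.0744] [577.5 120. ] [105.   27.8] 0.7 0.074
scene rack ((579.9635009765625, 55.23430633544922), (313.2442932128906, 199.8193359375), 89.94229125976562)
px size mm 2.145503356938863
```

View pics/crop.png

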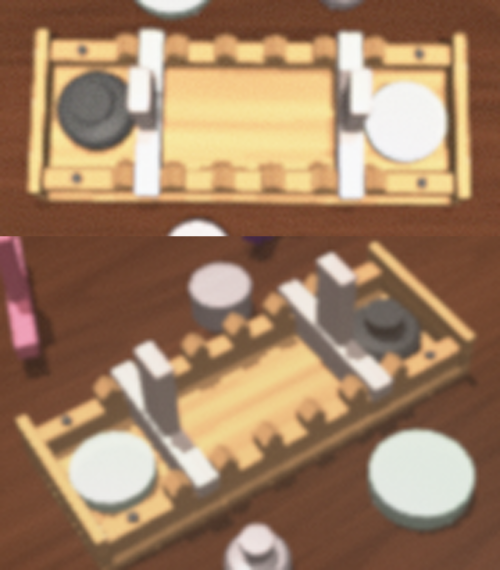

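Choice confirmed: the grey stop at about (580,-17) mm is beside the plain glass. The rack has yaw of about 0, and the next notch is at y ≈ +19 mm. I approach high.

{"op": "servo_tool", "data": {"motion": [[-0.88,-0.63,0,-0.072,1],[-0.88,-0.63,0,-0.072,1],[-0.88,-0.63,0,-0.072,1],[-0.88,-0.63,0,-0.072,1],[-0.88,-0.63,0,-0.072,1],[-0.88,-0.63,0,-0.072,1],[-0.88,-0.63,0,-0.072,1]], "newtons": 40}}

```text
clock: 1.08
ee_pos: [0.3021, 0.5181, 0.2142]
eef_rot: [0.0, 0.002, 1.0, 0.0]
ft_force: [-0.1, 0.8, 0.0]
finger_gap: 0.0907
grip_force: 0.0
```

{"op": "servo_tool", "data": {"motion": [[-0.75,-0.95,0,0,1],[-0.75,-0.95,0,0,1],[-0.75,-0.95,0,0,1],[-0.75,-0.95,0,0,1],[-0.75,-0.95,0,0,1],[-0.75,-0.95,0,0,1],[-0.75,-0.95,0,0,1],[-0.75,-0.95,0,0,1]]}}

```text
clock: 1.75
ee_pos: [0.4511, 0.3297, 0.2141]
eef_rot: [0.0, 0.001, 1.0, 0.0]
ft_force: [0.1, -0.0, 0.4]
finger_gap: 0.0911
grip_force: 0.0
```

{"op": "servo_tool", "data": {"motion": [[-0.6,-0.95,0,0,1],[-0.6,-0.95,0,0,1],[-0.6,-0.95,0,0,1],[-0.6,-0.95,0,0,1],[-0.6,-0.95,0,0,1],[-0.6,-0.95,0,0,1],[-0.6,-0.95,0,0,1],[-0.6,-0.95,0,0,1]]}}

```text
clock: 2.42
ee_pos: [0.5704, 0.1407, 0.2138]
eef_rot: [-0.0, 0.0, 1.0, 0.0]
ft_force: [0.1, 0.6, 0.1]
finger_gap: 0.0908
grip_force: 0.0
```

{"op": "servo_tool", "data": {"motion": [[-0.05,-0.79,0,0,1],[-0.05,-0.79,0,0,1],[-0.05,-0.79,0,0,1],[-0.05,-0.79,0,0,1],[-0.05,-0.79,0,0,1],[-0.05,-0.79,0,0,1],[-0.05,-0.79,0,0,1]]}}

```text
clock: 3.0
ee_pos: [0.5801, -0.0166, 0.2139]
eef_rot: [-0.0, -0.0, 1.0, 0.0]
ft_force: [0.1, -0.2, -0.3]
finger_gap: 0.091
grip_force: 0.0
```

Run:
```python
from h import *
print(arm.get_obs()["ee_pos"])
p=arm.camera("wrist");q=cloud(p);cv2.imwrite("pics/w1.png",p["color"])
m=(p["depth"]>0)
q=q[m];q=q[(abs(q[:,0]-.58)<.08)&(q[:,1]>-.11)&(q[:,1]<.18)]
for lo,hi in((.103,.115),(.040,.0465)):
    for yr in((-.05,.03),(.09,.15)):
        x=q[(q[:,2]>lo)&(q[:,2]<hi)&(q[:,1]>yr[0])&(q[:,1]<yr[1])]
        if len(x)>5:print(lo,len(x),np.percentile(x,[2,50,98],axis=0).round(4).tolist(),cv2.minAreaRect(x[:,:2].astype(np.float32)*1000))
```

```text
[ 0.58006767 -0.016562    0.21385157]
0.103 568 [[0.5647, -0.0244, 0.1052], [0.5779, -0.0176, 0.1097], [0.5933, -0.0108, 0.1111]] ((579.01220703125, -17.61789321899414), (29.351974487304688, 13.721665382385254), 0.34977665543556213)
0.103 652 [[0.5647, 0.1199, 0.1036], [0.578, 0.1252, 0.1095], [0.593, 0.1334, 0.1111]] ((579.0316772460938, 126.74310302734375), (14.402496337890625, 29.81279182434082), 89.91341400146484)
0.04 1570 [[0.5217, -0.0417, 0.0415], [0.5519, -0.0168, 0.044], [0.6374, 0.0085, 0.0462]] ((579.9166870117188, -6.494152069091797), (119.46417999267578, 72.68347930908203), 0.11991637945175171)
0.04 1988 [[0.522, 0.1018, 0.0406], [0.562, 0.1256, 0.0438], [0.6368, 0.1428, 0.0462]] ((579.60595703125, 125.45625305175781), (49.81993103027344, 119.50273132324219), 89.43212890625)
```

View pics/w1.png

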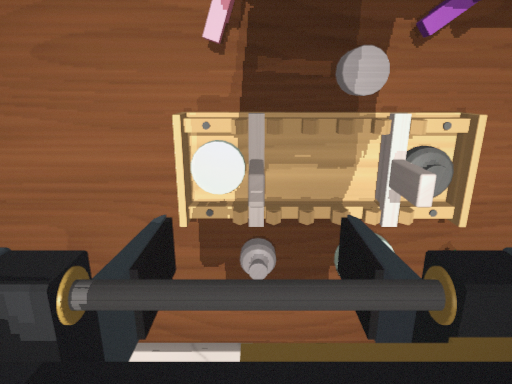

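The wrist view shows the rack with the glass at (168,218), the chosen stop at (170,257) and the lap with its stop at (180,410). The chosen stop is centred between the fingers. I descend and grip.

{"op": "servo_tool", "data": {"motion": [[0,0,0.2,0,1],[0,0,0.4,0,1],[0,0,0.58,0,1],[0,0,0.68,0,1],[0,0,0.74,0,1],[0,0,0.74,0,1],[0,0,0.74,0,1]]}}

```text
clock: 3.63
ee_pos: [0.5806, -0.0175, 0.0664]
eef_rot: [-0.0, -0.0, 1.0, 0.0]
ft_force: [-0.2, -0.8, 0.5]
finger_gap: 0.0915
grip_force: 0.0
```

{"op": "servo_tool", "data": {"motion": [[0,0,0,0,-0.5],[0,0,0,0,-0.6],[0,0,0,0,-1],[0,0,0,0,-1],[0,0,0,0,-1],[0,0,0,0,-1],[0,0,0,0,-1],[0,0,0,0,-1]], "newtons": 25}}

```text
clock: 4.3
ee_pos: [0.5802, -0.0185, 0.0659]
eef_rot: [-0.0, 0.0, 1.0, 0.0]
ft_force: [0.5, 0.2, 0.1]
finger_gap: 0.041
grip_force: 0.0
```

{"op": "servo_tool", "data": {"motion": [[0,0,0,0,-1],[0,0,0,0,-1],[0,0,0,0,-1],[0,0,0,0,-1],[0,0,0,0,-1],[0,0,0,0,-1],[0,0,0,0,-1],[0,0,0,0,-1]]}}

```text
clock: 4.97
ee_pos: [0.5802, -0.0183, 0.0659]
eef_rot: [-0.0, 0.0, 1.0, 0.0]
ft_force: [1.3, 4.6, -1.7]
finger_gap: 0.014
grip_force: 25.0
```

{"op": "servo_tool", "data": {"motion": [[0,0,-0.04,0,-1],[0,0,-0.08,0,-1],[0,0,-0.12,0,-1],[0,0,-0.16,0,-1],[0,0,-0.18,0,-1],[0,0,-0.18,0,-1],[0,0,-0.18,0,-1]]}}

```text
clock: 5.55
ee_pos: [0.5804, -0.0185, 0.1023]
eef_rot: [0.0, 0.0, 1.0, -0.0]
ft_force: [-0.6, -0.8, -2.6]
finger_gap: 0.0139
grip_force: 25.0
```

```bash
cat > m.py <<'E'
from h import *
o=arm.get_obs();print(o["clock"],o["ee_pos"].round(4),o["ft_force"].round(1))
for n in("top","scene","wrist"):
    p=arm.camera(n);q=cloud(p)[p["depth"]>0];cv2.imwrite(f"pics/{n}_{o['clock']:.1f}.png",p["color"])
    q=q[(abs(q[:,0]-.58)<.07)]
    # crossbar ends beyond the tab, per y-range: top height and y extent
    for yr in((-.045,.065),(.105,.15)):
        for s in(-1,1):
            x=q[(abs((q[:,0]-.58)*s-.056)<.003)&(q[:,1]>yr[0])&(q[:,1]<yr[1])&(q[:,2]>.025)&(q[:,2]<.1)]
            if len(x)<5: continue
            zt=x[x[:,2]>np.percentile(x[:,2],98)-.004]
            print(n,yr,s,len(x),"ztop",np.percentile(x[:,2],95).round(4),"y",np.percentile(zt[:,1],[2,50,98]).round(4))
E
python3 m.py
```

```text
5.55 [ 0.5804 -0.0185  0.1023] [-0.6 -0.8 -2.6]
top (0.105, 0.15) -1 56 ztop 0.048 y [0.1127 0.135  0.1484]
top (0.105, 0.15) 1 44 ztop 0.0497 y [0.1087 0.1357 0.1483]
scene (-0.045, 0.065) -1 34 ztop 0.0805 y [-0.0274 -0.0254 -0.0227]
scene (-0.045, 0.065) 1 295 ztop 0.0804 y [-0.0269 -0.0188 -0.0111]
scene (0.105, 0.15) -1 29 ztop 0.05 y [0.1089 0.1403 0.1476]
scene (0.105, 0.15) 1 115 ztop 0.0467 y [0.1058 0.1263 0.1482]
wrist (-0.045, 0.065) -1 864 ztop 0.0805 y [-0.0269 -0.0189 -0.0115]
wrist (0.105, 0.15) -1 512 ztop 0.0482 y [0.1054 0.1412 0.1476]
wrist (0.105, 0.15) 1 178 ztop 0.0475 y [0.1056 0.1304 0.1479]
```

Run:
```python
from h import *
for n in("top","scene","wrist"):
    p=arm.camera(n);q=cloud(p)[p["depth"]>0]
    for s in(-1,1):
        x=q[(abs((q[:,0]-.58)*s-.048)<.0075)&(q[:,2]>.0315)&(q[:,2]<.0525)]
        o=[]
        for k in(-54,-18,18,54):
            c=.056+k/1000;t=x[(abs(x[:,1]-c)<.011)]
            if len(t)<8:o.append(None);continue
            o.append((len(t),*(np.array([t[:,1].min(),t[:,1].max(),np.median(t[t[:,2]>.045][:,1]) if (t[:,2]>.045).any() else 0])*1000).round(1)))
        print(n,s,o)
    r=q[(abs(q[:,0]-.58)<.07)&(q[:,2]>.012)&(q[:,2]<.06)&(abs(q[:,1]-.056)<.17)]
    print(n,"rack y ends",r[:,1].min(),r[:,1].max())
```

```text
top -1 [None, None, (60, np.float64(63.0), np.float64(85.0), np.float64(74.5)), (76, np.float64(100.8), np.float64(120.8), np.float64(109.6))]
top 1 [None, None, (19, np.float64(78.2), np.float64(84.8), np.float64(78.4)), (75, np.float64(99.1), np.float64(120.9), np.float64(110.3))]
top rack y ends 0.05349108828346119 0.2123195165155406
scene -1 [None, (69, np.float64(28.1), np.float64(44.2), np.float64(36.0)), (82, np.float64(64.7), np.float64(84.0), np.float64(71.3)), (92, np.float64(100.1), np.float64(121.0), np.float64(107.6))]
scene 1 [(91, np.float64(-8.3), np.float64(9.7), np.float64(0.1)), (89, np.float64(27.0), np.float64(45.0), np.float64(36.2)), (94, np.float64(64.5), np.float64(81.3), np.float64(71.5)), (104, np.float64(99.8), np.float64(120.7), np.float64(107.7))]
scene rack y ends -0.10146116693575467 0.21186320491572058
wrist -1 [(554, np.float64(-8.8), np.float64(9.1), np.float64(0.9)), (601, np.float64(28.7), np.float64(48.1), np.float64(36.1)), (649, np.float64(63.3), np.float64(81.4), np.float64(71.6)), (868, np.float64(100.1), np.float64(121.0), np.float64(107.4))]
wrist 1 [None, None, (171, np.float64(71.2), np.float64(81.5), np.float64(74.7)), (754, np.float64(100.4), np.float64(120.9), np.float64(107.4))]
wrist rack y ends -0.10112505139570231 0.17567921067300357
```

Measured in the same images, the teeth are at y = 0.5 and 36.1 mm, so the notch centre is about 18.3 mm. The bar is now at −18.8 mm, so I shift it +37 mm and then lower it gently.

{"op": "servo_tool", "data": {"motion": [[0,0.06,0,0,-1],[0,0.12,0,0,-1],[0,0.17,0,0,-1],[0,0.185,0,0,-1],[0,0.185,0,0,-1],[0,0.185,0,0,-1]]}}

```text
clock: 6.35
ee_pos: [0.5803, 0.019, 0.1019]
eef_rot: [0.0, -0.0, 1.0, -0.0]
ft_force: [-0.7, 0.5, -2.2]
finger_gap: 0.014
grip_force: 25.0
```

{"op": "servo_tool", "data": {"motion": [[0,0,0.03,0,-1],[0,0,0.06,0,-1],[0,0,0.08,0,-1],[0,0,0.1,0,-1],[0,0,0.12,0,-1],[0,0,0.12,0,-1]]}}

```text
clock: 6.85
ee_pos: [0.5797, 0.0184, 0.0769]
eef_rot: [-0.001, 0.0, 1.0, 0.0]
ft_force: [-0.4, -0.1, -2.2]
finger_gap: 0.0138
grip_force: 25.0
```

```bash
python3 m.py
```

```text
6.85 [0.5797 0.0184 0.0769] [-0.4 -0.1 -2.2]
top (0.105, 0.15) 1 29 ztop 0.0492 y [0.1251 0.1388 0.1485]
scene (-0.045, 0.065) -1 52 ztop 0.057 y [0.0097 0.0118 0.0161]
scene (-0.045, 0.065) 1 289 ztop 0.0549 y [0.0099 0.018  0.0256]
scene (0.105, 0.15) -1 28 ztop 0.0499 y [0.1131 0.143  0.1453]
scene (0.105, 0.15) 1 118 ztop 0.0479 y [0.1063 0.1273 0.148 ]
wrist (-0.045, 0.065) -1 1013 ztop 0.0563 y [0.0101 0.018  0.0254]
wrist (0.105, 0.15) -1 624 ztop 0.0482 y [0.1054 0.1398 0.1477]
```

Bar is at 18 mm and entering the notch without contact. I lower it the last 11 mm.

{"op": "servo_tool", "data": {"motion": [[0,0,0.015,0,-1],[0,0,0.03,0,-1],[0,0,0.04,0,-1],[0,0,0.05,0,-1],[0,0,0.055,0,-1],[0,0,0.055,0,-1]]}}

```text
clock: 7.5
ee_pos: [0.5801, 0.0186, 0.0667]
eef_rot: [-0.0, 0.0, 1.0, -0.0]
ft_force: [-0.2, 0.0, -2.3]
finger_gap: 0.014
grip_force: 25.0
```

{"op": "servo_tool", "data": {"motion": [[0,0,0.003,0,-1],[0,0,0.005,0,-1],[0,0,0.005,0,-1],[0,0,0.005,0,-1]]}}

```text
clock: 7.83
ee_pos: [0.5803, 0.0186, 0.066]
eef_rot: [0.0, 0.0, 1.0, -0.0]
ft_force: [0.4, -0.8, -0.7]
finger_gap: 0.0138
grip_force: 25.0
```

{"op": "servo_tool", "data": {"motion": [[0,0,0,0,-0.6],[0,0,0,0,-0.4],[0,0,0,0,0],[0,0,0,0,0],[0,0,0,0,0],[0,0,0,0,0],[0,0,0,0,0],[0,0,0,0,0]]}}

```text
clock: 8.5
ee_pos: [0.5803, 0.0186, 0.0659]
eef_rot: [0.0, 0.0, 1.0, -0.0]
ft_force: [-0.1, 0.2, -0.5]
finger_gap: 0.0459
grip_force: 0.0
```

Released. I retreat upward, then back away in -x to clear the view.

{"op": "servo_tool", "data": {"motion": [[0,0,-0.15,0,0],[0,0,-0.3,0,0],[0,0,-0.5,0,0],[0,0,-0.7,0,0],[0,0,-0.75,0,0],[0,0,-0.75,0,0]]}}

```text
clock: 9.0
ee_pos: [0.5821, 0.0186, 0.2196]
eef_rot: [0.003, 0.0, 1.0, -0.0]
ft_force: [0.0, -0.0, -0.5]
finger_gap: 0.0458
grip_force: 0.0
```

{"op": "servo_tool", "data": {"motion": [[0,0.2,0,0,0],[0,0.4,0,0,0],[0,0.6,0,0,0],[0,0.8,0,0,0],[0,1,0,0,0],[0,1,0,0,0],[0,1,0,0,0],[0,1,0,0,0]]}}

```text
clock: 9.67
ee_pos: [0.5797, 0.2182, 0.2145]
eef_rot: [-0.001, -0.0, 1.0, -0.0]
ft_force: [0.1, 0.1, -0.4]
finger_gap: 0.0456
grip_force: 0.0
```

```bash
python3 m.py
python3 - <<'E'
from h import *
p=arm.camera("top");s=arm.camera("scene")
f=lambda p,a,b,c,d:cv2.resize(p["color"][a:b,c:d],(600,290),interpolation=2)
cv2.imwrite("pics/end.png",np.vstack([f(p,135,220,170,350),f(s,140,260,150,360)]))
E
```

```text
9.6667 [0.5797 0.2182 0.2145] [ 0.1  0.1 -0.4]
top (-0.045, 0.065) -1 85 ztop 0.047 y [-0.0261  0.0157  0.0426]
top (-0.045, 0.065) 1 95 ztop 0.0496 y [-0.0354  0.0032  0.0402]
top (0.105, 0.15) -1 54 ztop 0.0475 y [0.1319 0.1454 0.1483]
top (0.105, 0.15) 1 46 ztop 0.0499 y [0.1105 0.1445 0.1485]
scene (-0.045, 0.065) -1 55 ztop 0.0495 y [-0.0382 -0.032   0.0186]
scene (-0.045, 0.065) 1 271 ztop 0.048 y [-0.039   0.0018  0.0403]
scene (0.105, 0.15) -1 26 ztop 0.0491 y [0.1091 0.1278 0.1467]
scene (0.105, 0.15) 1 120 ztop 0.0474 y [0.1065 0.1397 0.148 ]
wrist (-0.045, 0.065) -1 328 ztop 0.0471 y [-0.0353  0.0143  0.0416]
wrist (-0.045, 0.065) 1 292 ztop 0.0488 y [-0.0347  0.0041  0.0407]
wrist (0.105, 0.15) -1 195 ztop 0.0472 y [0.1054 0.1281 0.1491]
wrist (0.105, 0.15) 1 132 ztop 0.0492 y [0.1062 0.1125 0.1487]
```

View pics/end.png

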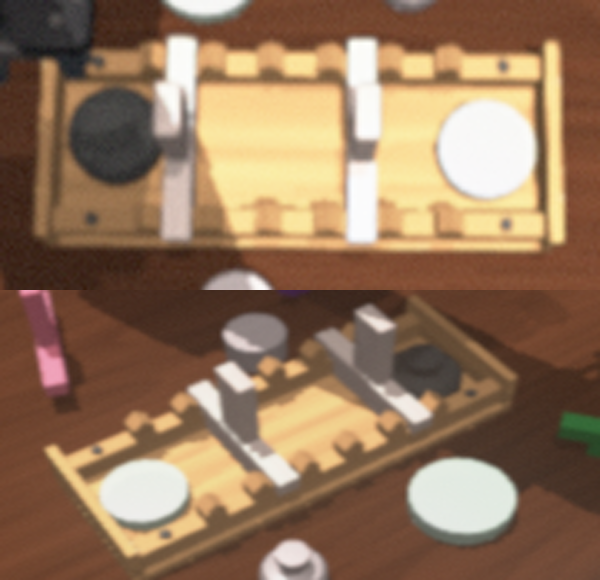

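The crop shows the moved stop at (140,362), seated in the next notch. The glass at (150,487) and the other stop at (140,178) are where they were. The stop was released at TCP height 65.9 mm, the same as at the grasp, so it is fully home.

```bash
python3 -c "
from bench import arm
print(arm.hand_in())"
```

```text
the job is handed in; nothing more can be done
None
```

I moved the stop beside the glass one notch towards the middle, where it sits fully home; the glass and the other stop stayed in place, and the job was handed in at about 10 s of robot time (no verdict was returned).

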